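# Dock the hand tipper and tip its coupling into a bin with the stick

### The arm

A 7-joint arm with a two-finger parallel gripper is mounted at the origin on the work surface. World frame = base frame: x ahead of the robot, y to its left, z up, the work surface at z = 0. Lengths are in m, angles in rad, forces in N, time in s.
With the tool pointing down it reaches from about 0.425 to 0.925 m from the base axis. Payload 6.8 kg.
Tool frame: the origin (TCP) lies on the centre line of the jaws, within the pads' length; the fingertips stand 8 mm ahead of it and the grasp point (between the pads) lies 11 mm behind it (bot.tips_ahead is the distance from the TCP to the fingertips, in m); z points along the fingers, y is the line along which they close (so a half turn about z gives the same grasp; the last joint's range is limited). The gripper opens to 85 mm and grips with 20 to 120 N. Pads are 22 mm wide; open, the fingers measure 114 mm over their backs; the gripper's body (76 mm by 85 mm) begins 54 mm behind the grasp point. The pads swing forward as they close: fully open they stand 13 mm farther back than shut.
Start: joints at [-1.455, 0.477, 0.022, 1.555, -0.011, 1.109, -0.083], TCP at [0.15, 0.658, 0.239] pointing down, gripper open.
Joint ranges: [-2.96, 2.96], [-0.34, 2.1], [-1.41, 1.46], [0.24, 2.44], [-1.37, 4.51], [0.17, 1.92], [-2.96, 2.96]. Speed limits (rad/s): [2.39, 2.39, 3.14, 3.14, 3.14, 3.14, 3.14].

### API

Orientations are given as a unit quaternion [w, x, y, z].
In Python, from station import bot gives the robot as it stands.
- The arm moves only by the tool send_rows, never from a script. Its argument "deltas" is text: rows parted by semicolons, each of 4 numbers parted by spaces: the shift along the tool's x, y, z in m, then the turn about the tool's z in degrees. In form: x y z spin; .... A call has 1 to 5 rows; each row is the pose to reach, as a shift and turn from the pose commanded when the call began, along the tool's axes at that moment; what a row does not reach only later rows make up. A row lasts 1/10 s, in which the tool goes at most 50 mm and 8.59 degrees, less where a joint would pass 70% of its speed; a pose out of reach is approached as far as the arm can. A call with a gripper value outside its range is refused whole. "claw" is the opening, from 0 (shut) to 1 (fully open), set as the call begins (left out, the last holds). The fingers move at their own pace and stop on an object; "force" is the grip in N (left out, the last holds). Time passes only in rows, so rows that repeat a pose let the fingers close. It gives the time, the measured TCP pose, the force, the opening and the grip force at its end, in the units of the state.
- bot.get_obs(): the state, without advancing time (a new reading comes with each control period).
- bot.read_camera(name): name is "scene" or "top" or "wrist"; returns a dict with "img" (400x640x3 uint8, red, green, blue), "depth" (400x640 float32, m along the optical axis (not along the pixel's ray), 0 where there is no reading), "fx", "fy", "cx", "cy" (pixels), "dist_coeffs" ([k1, k2, p1, p2, k3] as OpenCV has them; the pictures are not rectified), "camera_from_world" (4x4, takes a point from world to camera coordinates). Camera axes: x right, y up, looking along -z (the intrinsics and any distortion apply to the point x, -y, -z); pixel columns grow to the right and rows downward; lengths in m; the calibration is good to about 2 mm. A picture is of the moment at which its call begins.
- bot.hand_in(): hands the job in; it is judged then, once.
Trained networks look in a picture, given as the dict that the camera call returned (one of the last four; its "shot" number tells which), for a name from the list of things; names that differ only in an ending like _2 or _b are one class to them, and where a whole thing is asked for, a point or a joint stands for the part that bears it (a point fixed in the world has none). Each returns a list of dicts, best first, with "confidence" (0 to 1); they miss things now and then, are a little off and sometimes report something else, mostly with a low value. They report only what shows in the picture. A call takes as long as a camera call. They do not tell look-alikes from the thing itself.
- bot.masks_of(picture, query): "mask" (400x640 bool, what is visible of it).
- bot.landmark_of(picture, query): "xyz" ([x, y, z] in m, in world coordinates, good to about 4 mm: a listed point, or the origin of a listed thing).
The state is a dict: "t": time; "q": joint angles; "joint_vel": joint speeds; "joint_torque": joint torques, N m; "eef_pos": TCP position; "tool_rot": TCP orientation; "contact_force": force on the tool from outside, world axes, zero at the start; "torque": the same for the moment, N m; "gripper_width": opening from 0.0 (shut) to 1.0 (fully open); "grasp_force": force on a finger pad.
Only numpy, scipy, OpenCV 4.12 (cv2) and the standard library are available. Lean on these libraries where they do the work, as an engineer would, in place of code of your own. Each camera call takes 0.05 s, during which the arm holds its last target. There are 200 camera calls.

### The job

Lift the blue hand tipper by its black handle, keeping it level so that the white coupling stays on the tray, set it fully home in its dock with the tray end between the two bins, and let go. Then take the red-knobbed spring-centred stick, tilt it sideways to the side of the yellow bin and hold it well over for two seconds, so that the coupling rolls into the yellow bin; then let the stick return to its centre with the tipper still seated. Do not touch the coupling or the bins with the robot, and leave everything else where it is.

Things in the scene. Friction and masses are not known exactly. Their poses are not given: they have to be found in the camera images.
- handle (a point): Loose hand tipper, 0.67 kg without its load. Base 180 x 84 x 25 mm along own x (from -85 to +95 mm of this point); the tray is at the +x end, the stick at the -x end. This point is where to grip: in its upright black handle, 40 mm wide (own y) and 24 mm thick (x), 100 mm above the tipper's underside, 16 mm below the handle's top. Pinch it across y, from above.
- knob (a point): Centre of the red ball knob (28 mm diameter) of the tipper's joystick. Upright it is 60 mm from the handle point towards own -x and 30 mm higher (130 mm above the underside); the pivot is 70 mm straight below it. The shaft below the knob is 10 mm thick, bare for 45 mm. It also gives fore and aft against a spring, which moves nothing.
- stick: The stick with its knob (origin at the pivot, 60 mm above the tipper's underside).
- rocker (a joint): Sideways tilt of stick and tray together, rad, about the tipper's own x: 0 upright (spring-centred); positive leans the knob to the tipper's own +y and tips the tray's +y side down; stops at +-0.5. Spring about 0.3 N m/rad: about 1.7 N at the knob holds 0.4 rad. The coupling starts to roll beyond about 0.2 rad and rolls off well at 0.35 to 0.45.
- fitting_center (a point): Centre of the loose white pipe coupling with a black bore, a cylinder 50 mm diameter x 60 mm long, 0.1 kg. It lies along x on the aluminium tray (74 x 140 mm, a shallow V rising 0.2 rad to each side), 63 mm from the handle towards own +x; its top is about 139 mm above the tipper's underside. The tray begins 26 mm from the handle point. Jerks make it roll off.
- fitting: The same coupling (origin on its rim).
- dock_seat (a point): Fixed grey dock: shallow pocket 188 (own x) x 92 mm (own y), floor 6 mm above the table, walls 16 mm above the floor. Own +x points away from the robot within 15 degrees; the wall at that end is white and the tipper's tray end goes there, between the bins. This point lies on the pocket floor; the docked tipper's handle point is 100 mm straight above it.
- yellow_bin: Fixed yellow open bin 150 x 150 x 55 mm high, 5 mm walls, left or right of the dock's far end. Origin at the centre of its underside.
- green_bin: Fixed green open bin, same size, on the other side of the dock's far end.
- spray_can: Bystander: red spray can, 56 mm diameter, 170 mm high; origin at the centre of its underside.
- jug: Bystander: purple bottle with a white cap, 84 mm diameter, 190 mm high; origin at the centre of its underside.
- tape_roll: Bystander: grey roll of tape lying flat, 100 mm diameter, 45 mm high; origin at the centre of its underside.
- jar: Bystander: small amber jar, 48 mm diameter, 60 mm high; origin at the centre of its underside.
- wrench: Bystander: steel wrench, 180 mm long, lying along its own x.
- tee: Bystander: copper tee fitting, about 104 x 80 x 48 mm.
Things that resemble listed ones, but are neither listed nor needed, are in the scene too. Leave any pink look-alike of the yellow_bin alone.

How it is judged:
By the outcome, as a careful person would: the job done as asked, in the order asked, and still so for the second after the job is handed in, with the robot touching nothing.
It also fails if it takes over 61 s, if anything falls off the work surface, if the arm or the gripper's body presses on something with over 40 N, if the wrist force passes 120 N, or if a joint passes its speed limit or range.

## Working session

There is one attempt and no reset: what is moved stays moved. The work goes in short steps, Python scripts to look and compute and a tool call to move; the robot and the scene stay as the last step left them, time stands still between calls to the robot, and variables do not carry over. Pictures are saved under pics/ and viewed, at most 13 in all, crops included, and the job is handed in when it is done.

Besides the shell and the picture viewer there is one more tool, called after "Request:" by a JSON object that holds its "api" and its "payload", one argument or row to a line. send_rows: Moves the arm, as the interface text tells. Its arguments: {"type":"object","properties":{"deltas":{"type":"string"},"claw":{"type":"number"},"force":{"type":"number"}},"required":["deltas"]}

```bash
mkdir -p pics; cat > h.py <<'E'
import numpy as np, cv2
from station import bot
from scipy.spatial.transform import Rotation as R
def save(p,n,crop=None,s=1):
    im=p["img"][:,:,::-1]
    if crop: a,b,c,d=crop; im=im[b:d,a:c]
    cv2.imwrite("pics/"+n,cv2.resize(im,None,fx=s,fy=s))
def pix(p,X):
    T=np.array(p["camera_from_world"]);c=T[:3,:3]@np.array(X)+T[:3,3]
    K=np.array([[p["fx"],0,p["cx"]],[0,p["fy"],p["cy"]],[0,0,1]])
    return cv2.projectPoints(np.array([[c[0],-c[1],-c[2]]]),np.zeros(3),np.zeros(3),K,np.array(p["dist_coeffs"]))[0].ravel().round().astype(int)
def world(p,u,v,z=None):
    """pixel arrays -> world points, by depth, or by plane height z"""
    K=np.array([[p["fx"],0,p["cx"]],[0,p["fy"],p["cy"]],[0,0,1]])
    uv=np.stack([np.atleast_1d(u),np.atleast_1d(v)],-1).astype(float)
    n=cv2.undistortPoints(uv[:,None],K,np.array(p["dist_coeffs"]))[:,0]
    ray=np.c_[n[:,0],-n[:,1],-np.ones(len(n))]
    T=np.array(p["camera_from_world"]);Rm=T[:3,:3];t=T[:3,3];o=-Rm.T@t
    w=ray@Rm
    if z is None: d=p["depth"][uv[:,1].astype(int),uv[:,0].astype(int)]
    else: d=(z-o[2])/w[:,2]
    return o+w*np.array(d)[:,None]
def tool(dw):
    o=bot.get_obs();q=o["tool_rot"]
    return R.from_quat([q[1],q[2],q[3],q[0]]).inv().apply(dw)
E
python3 - <<'E'
from h import *
o=bot.get_obs();print({k:np.round(v,3) for k,v in o.items()})
for c in ["top","scene"]:
    p=bot.read_camera(c);save(p,c+"0.png",None,1.25)
    for n in ["handle","knob","fitting_center","dock_seat","yellow_bin","green_bin","spray_can","jug","tape_roll","jar","wrench","tee"]:
        for r in bot.landmark_of(p,n)[:3]: print(c,n,round(r["confidence"],2),np.round(r["xyz"],3),pix(p,r["xyz"]))
E
```

```text
{'t': np.float64(0.0), 'q': array([-1.455,  0.478,  0.022,  1.556, -0.011,  1.109, -0.083]), 'joint_vel': array([ 0.001, -0.001,  0.001,  0.001, -0.001, -0.002, -0.001]), 'joint_torque': array([-0.0000e+00, -5.9644e+01,  1.6080e+00, -2.8121e+01,  1.2000e-02,
        9.0000e-03, -0.0000e+00]), 'eef_pos': array([0.15 , 0.658, 0.238]), 'tool_rot': array([-0.   ,  0.112,  0.994, -0.001]), 'contact_force': array([ 0.418, -0.721,  1.136]), 'torque': array([ 0.051, -0.037, -0.015]), 'grasp_force': np.float64(0.0), 'gripper_width': np.float64(1.0)}
top handle 0.79 [0.539 0.243 0.099] [258 193]
top knob 0.48 [0.481 0.223 0.128] [262 208]
top fitting_center 0.5 [0.593 0.271 0.114] [250 179]
top dock_seat 0.65 [ 0.483 -0.193  0.005] [372 208]
top dock_seat 0.44 [ 0.364  0.015 -0.001] [320 239]
top yellow_bin 0.92 [ 0.807 -0.256 -0.001] [386 126]
top yellow_bin 0.58 [0.802 0.192 0.002] [274 129]
top yellow_bin 0.56 [ 0.572 -0.078  0.002] [343 185]
top green_bin 0.67 [ 0.511 -0.339 -0.002] [409 200]
top spray_can 0.79 [ 0.533  0.531 -0.004] [190 197]
top jug 0.75 [ 0.517 -0.516 -0.003] [453 198]

[... 210 characters left out ...]
48  0.221 0.129] [383 186]
scene fitting_center 0.78 [0.596 0.27  0.115] [409 209]
scene dock_seat 0.82 [ 0.476 -0.194  0.007] [252 224]
scene yellow_bin 0.97 [ 0.803 -0.25   0.   ] [224 305]
scene yellow_bin 0.62 [ 0.569 -0.075 -0.003] [291 243]
scene yellow_bin 0.62 [ 0.806  0.196 -0.   ] [400 293]
scene green_bin 0.82 [ 0.508 -0.338 -0.   ] [205 235]
scene spray_can 0.58 [0.53  0.532 0.002] [477 224]
scene jug 0.69 [ 0.516 -0.517  0.003] [144 239]
scene tape_roll 0.87 [ 0.774 -0.047  0.002] [305 290]
scene tape_roll 0.56 [0.594 0.266 0.116] [408 209]
scene jar 0.57 [0.363 0.011 0.002] [313 204]
scene wrench 0.54 [ 0.295 -0.347  0.004] [211 198]
scene tee 0.82 [0.292 0.352 0.   ] [402 190]
```

View pics/top0.png

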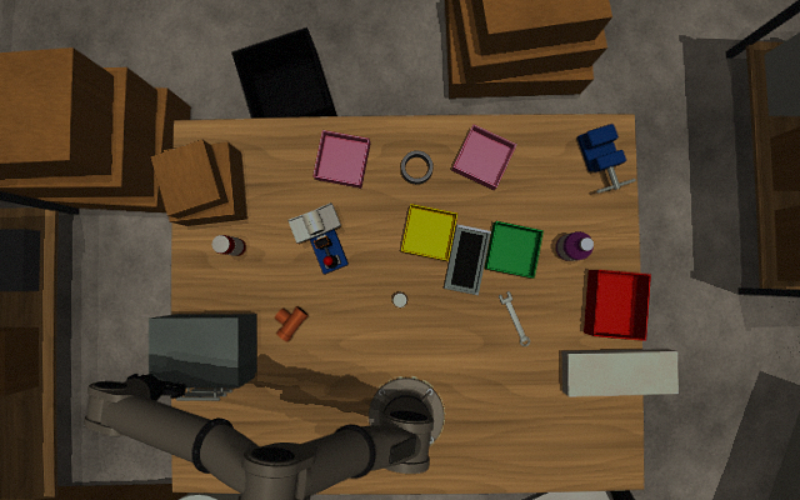

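View pics/scene0.png

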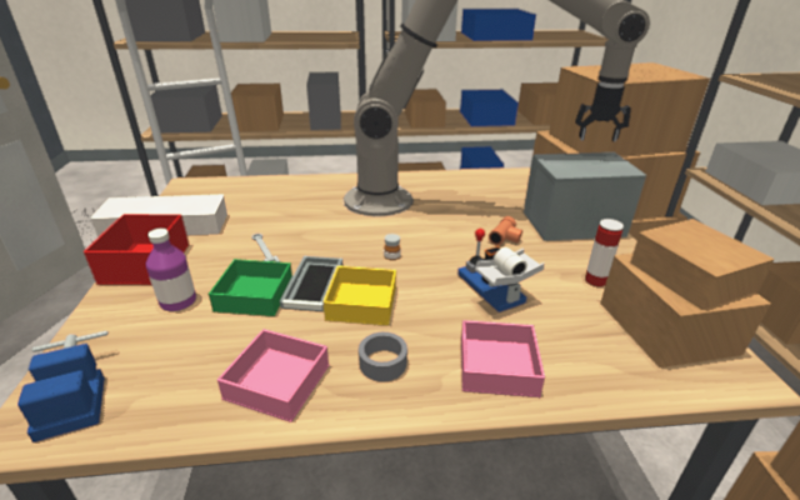

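Candidates (px in the 1.25x top view): the tipper is the blue base with red knob and white coupling at (325,240); the blue vise at (603,155) is a look-alike without knob or tray. The yellow bin is at (428,232); pink look-alikes are at (343,158) and (483,157). The dock is at (467,259), the green bin at (514,249) and the red box at (617,305). I choose the tipper at (325,240) and the yellow bin, which is on the dock's +y side. Next I'll check the axes in a close crop.

```bash
python3 - <<'E'
from h import *
p=bot.read_camera("top");im=p["img"]
save(p,"crop1.png",(220,150,445,245),3.5)
m=[r for r in bot.masks_of(p,"yellow_bin")]
for n in ["dock_seat","handle","stick","fitting","yellow_bin","green_bin"]:
  for r in bot.masks_of(p,n)[:3]:
    v,u=np.nonzero(r["mask"]); 
    if len(u)<5: continue
    W=world(p,u,v)
    rect=cv2.minAreaRect(W[:,:2].astype(np.float32)) 
    print(n,round(r["confidence"],2),len(u),np.round(W.mean(0),3),"rect",np.round(rect[0],3),np.round(rect[1],3),round(rect[2],1), "z",np.round(np.percentile(W[:,2],[2,50,98]),3))
E
```

```text
dock_seat 0.64 1469 [ 0.482 -0.196  0.014] rect [ 0.497 -0.147] [0.228 0.207] 74.6 z [-0.003  0.008  0.028]
handle 0.97 1250 [0.549 0.249 0.074] rect [0.508 0.192] [0.399 0.172] 45.0 z [0.002 0.091 0.137]
stick 0.66 356 [ 0.77  -0.043  0.057] rect [ 0.632 -0.043] [0.099 0.41 ] 89.4 z [-0.005  0.042  0.055]
stick 0.45 24 [0.48  0.221 0.14 ] rect [0.48  0.222] [0.016 0.019] 86.3 z [0.132 0.139 0.151]
fitting 0.82 205 [0.593 0.263 0.141] rect [0.508 0.15 ] [0.352 0.06 ] 53.2 z [0.116 0.134 0.144]
fitting 0.6 1583 [ 0.571 -0.078  0.02 ] rect [ 0.535 -0.073] [0.158 0.238] 78.3 z [-0.005  0.006  0.059]
yellow_bin 0.73 1526 [ 0.569 -0.079  0.019] rect [ 0.53  -0.071] [0.156 0.227] 77.6 z [-0.004  0.006  0.059]
yellow_bin 0.72 1589 [0.807 0.195 0.026] rect [0.649 0.152] [0.513 0.195] 15.1 z [-0.004  0.007  0.059]
yellow_bin 0.59 1538 [ 0.807 -0.256  0.024] rect [ 0.646 -0.178] [0.148 0.54 ] 64.5 z [-0.004  0.007  0.059]
green_bin 0.88 1702 [ 0.515 -0.342  0.021] rect [ 0.518 -0.224] [0.18 0.43] 0.2 z [-0.005  0.006  0.059]
```

View pics/crop1.png

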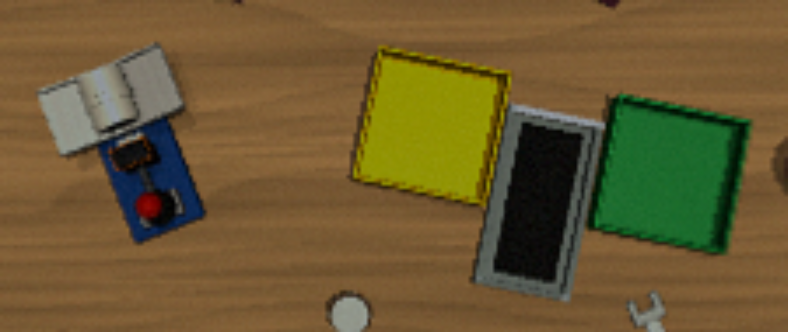

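Request:
{"api": "send_rows", "payload": {
  "deltas": "0 0 -0.045 0; -0.01 -0.01 -0.085 0; -0.05 -0.03 -0.085 0; -0.09 -0.06 -0.085 0; -0.13 -0.088 -0.085 0",
  "claw": 1,
  "force": 60
}}

```text
t: 2.2
eef_pos: [0.2581, 0.5422, 0.3246]
tool_rot: [0.0, 0.111, 0.994, 0.0]
contact_force: [0.6, -0.2, -0.2]
gripper_width: 1.002
grasp_force: 0.0
```

Request:
{"api": "send_rows", "payload": {
  "deltas": "-0.04 -0.027 0 0; -0.08 -0.054 0 0; -0.12 -0.081 0 0; -0.16 -0.108 0 0; -0.2 -0.135 0 0"
}}

```text
t: 2.7
eef_pos: [0.4232, 0.3659, 0.3247]
tool_rot: [0.0, 0.112, 0.994, 0.0]
contact_force: [0.6, 0.4, 0.3]
gripper_width: 1.0
grasp_force: 0.0
```

Request:
{"api": "send_rows", "payload": {
  "deltas": "-0.04 -0.027 0 -7; -0.08 -0.054 0 -14; -0.12 -0.081 0 -22; -0.143 -0.095 0 -29; -0.143 -0.095 0 -36"
}}

```text
t: 3.2
eef_pos: [0.5438, 0.2377, 0.3244]
tool_rot: [0.001, -0.199, 0.98, -0.001]
contact_force: [1.1, -0.4, 0.2]
gripper_width: 0.997
grasp_force: 0.0
```

```bash
python3 - <<'E'
from h import *
p=bot.read_camera("wrist");save(p,"w1.png",None,1.25)
for n in ["handle","knob","fitting_center"]:
    for r in bot.landmark_of(p,n)[:2]: print(n,round(r["confidence"],2),np.round(r["xyz"],4),pix(p,r["xyz"]))
o=bot.get_obs();q=o["tool_rot"];print(o["eef_pos"],R.from_quat([q[1],q[2],q[3],q[0]]).as_matrix().round(3))
for r in bot.masks_of(p,"handle")[:1]:
    v,u=np.nonzero(r["mask"]);W=world(p,u,v)
    for a,b,n in [(0.11,0.12,"top"),(0.02,0.032,"base")]:
        s=(W[:,2]>a)&(W[:,2]<b);S=W[s]
        if len(S)>20: print(n,len(S),S.mean(0).round(4),[np.round(x,4) for x in cv2.minAreaRect(S[:,:2].astype(np.float32))])
    # black handle top
    d=p["img"][v,u].max(1)<70
    s=(W[:,2]>0.105)&(W[:,2]<0.125)&d;S=W[s];print("black",len(S),S.mean(0).round(4) if len(S) else 0,[np.round(x,4) for x in cv2.minAreaRect(S[:,:2].astype(np.float32))] if len(S)>5 else 0)
E
```

```text
handle 0.68 [0.5418 0.2453 0.0995] [326 177]
knob 0.94 [0.4723 0.2252 0.1311] [335 120]
fitting_center 0.61 [0.5928 0.2678 0.1132] [327 222]
[0.53999923 0.24376896 0.32425499] [[-0.92  -0.391 -0.   ]
 [-0.391  0.92   0.   ]
 [ 0.     0.001 -1.   ]]
top 1012 [0.5567 0.2537 0.1154] [array([0.5784, 0.2622]), array([0.1129, 0.137 ]), np.float64(21.1269)]
base 2685 [0.5143 0.2351 0.0257] [array([0.5174, 0.2383]), array([0.127 , 0.0834]), np.float64(21.9628)]
black 484 [0.5365 0.246  0.1166] [array([0.5361, 0.2471]), array([0.0229, 0.0397]), np.float64(14.7334)]
```

View pics/w1.png

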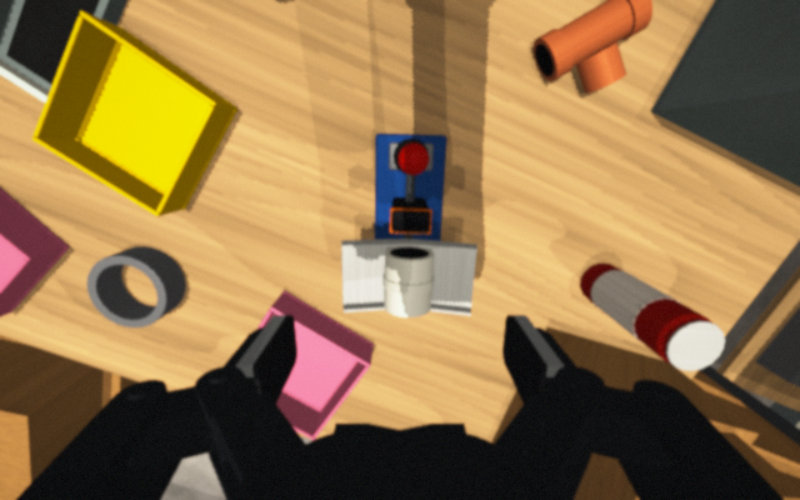

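The wrist view shows the tipper squarely below: knob at (413,157), black handle at (410,218), coupling at (408,282), with the jaws closing along its own y. I'm descending onto the handle.

Request:
{"api": "send_rows", "payload": {
  "deltas": "0.001 0.003 0.045 1; 0.001 0.003 0.09 1; 0.001 0.003 0.135 1; 0.001 0.003 0.175 1; 0.001 0.003 0.2 1"
}}

```text
t: 3.95
eef_pos: [0.5361, 0.246, 0.1213]
tool_rot: [-0.002, -0.192, 0.981, -0.0]
contact_force: [0.2, -0.5, 0.2]
gripper_width: 1.002
grasp_force: 0.0
```

Request:
{"api": "send_rows", "payload": {
  "deltas": "0 0 0.015 0; 0 0 0.025 0; 0 0 0.033 0; 0 0 0.038 0; 0 0 0.038 0"
}}

```text
t: 4.45
eef_pos: [0.5385, 0.2457, 0.0865]
tool_rot: [0.0, -0.192, 0.981, 0.0]
contact_force: [-0.0, -0.1, -0.3]
gripper_width: 1.0
grasp_force: 0.0
```

Request:
{"api": "send_rows", "payload": {
  "deltas": "0 0 0 0; 0 0 0 0; 0 0 0 0",
  "claw": 0.6,
  "force": 40
}}

```text
t: 4.75
eef_pos: [0.5387, 0.2456, 0.0869]
tool_rot: [0.0, -0.192, 0.981, 0.0]
contact_force: [0.4, 0.5, 0.1]
gripper_width: 0.599
grasp_force: 0.0
```

Request:
{"api": "send_rows", "payload": {
  "deltas": "0 0 0 0; 0 0 0 0; 0 0 0 0",
  "claw": 0.5
}}

```text
t: 5.05
eef_pos: [0.5383, 0.2455, 0.0863]
tool_rot: [0.0, -0.192, 0.981, 0.0]
contact_force: [-0.9, 0.8, 0.5]
gripper_width: 0.5
grasp_force: 0.0
```

Request:
{"api": "send_rows", "payload": {
  "deltas": "0 0 0 0; 0 0 0 0; 0 0 0 0; 0 0 0 0",
  "claw": 0.35,
  "force": 80
}}

```text
t: 5.45
eef_pos: [0.5382, 0.2459, 0.0866]
tool_rot: [0.0, -0.192, 0.981, 0.0]
contact_force: [-2.9, 1.3, 5.1]
gripper_width: 0.457
grasp_force: 81.1
```

Request:
{"api": "send_rows", "payload": {
  "deltas": "0 0 -0.002 0; 0 0 -0.005 0; 0 0 -0.01 0; 0 0 -0.016 0; 0 0 -0.023 0"
}}

```text
t: 5.95
eef_pos: [0.5381, 0.2452, 0.1094]
tool_rot: [-0.0, -0.192, 0.981, -0.0]
contact_force: [0.9, 0.3, -7.9]
gripper_width: 0.459
grasp_force: 81.2
```

Request:
{"api": "send_rows", "payload": {
  "deltas": "0 0 -0.008 0; 0 0 -0.016 0; 0 0 -0.023 0; 0 0 -0.028 0; 0 0 -0.03 0"
}}

```text
t: 6.45
eef_pos: [0.5386, 0.2456, 0.1401]
tool_rot: [0.001, -0.192, 0.981, 0.0]
contact_force: [0.4, -0.7, -8.6]
gripper_width: 0.459
grasp_force: 81.2
```

```bash
python3 - <<'E'
from h import *
o=bot.get_obs();print(o["eef_pos"],o["contact_force"],o["torque"])
p=bot.read_camera("wrist");save(p,"w2.png",None,1)
for n in ["handle","knob","fitting_center"]:
    for r in bot.landmark_of(p,n)[:2]: print(n,round(r["confidence"],2),np.round(r["xyz"],4),pix(p,r["xyz"]))
p=bot.read_camera("scene")
for n in ["handle","knob","fitting_center","dock_seat"]:
    for r in bot.landmark_of(p,n)[:2]: print(n,round(r["confidence"],2),np.round(r["xyz"],4),pix(p,r["xyz"]))
E
```

```text
[0.53864665 0.24564632 0.14011752] [ 0.42854996 -0.66652482 -8.61825303] [-0.10418974  0.0998224   0.01987654]
knob 0.61 [0.4788 0.2235 0.182 ] [328 149]
handle 0.79 [0.5385 0.245  0.1509] [397 189]
fitting_center 0.95 [0.5943 0.2706 0.1695] [412 193]
dock_seat 0.57 [ 0.4772 -0.1939  0.0086] [252 224]
```

View pics/w2.png

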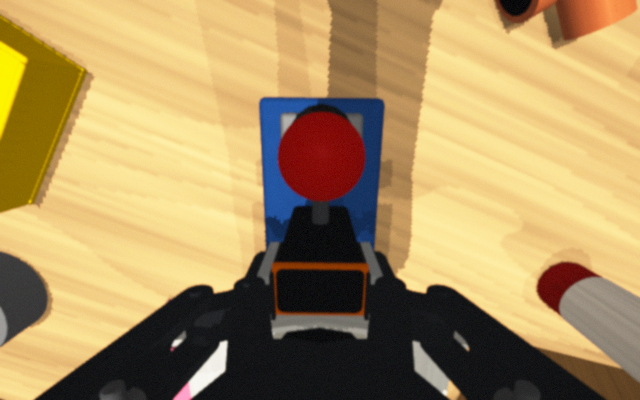

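The tipper hangs level at 53 mm with the coupling on the tray; knob at (321,155), handle top at (320,290). Next I'll measure the dock from its dark floor.

```bash
cat >> h.py <<'E'
def dock(p,guess,zf=0.006):
    hsv=cv2.cvtColor(p["img"],cv2.COLOR_RGB2HSV)
    m=((p["img"].max(2)<60)).astype(np.uint8)
    u,v=pix(p,guess);n,l,st,ce=cv2.connectedComponentsWithStats(m)
    k=l[v,u];vv,uu=np.nonzero(l==k)
    c=cv2.minAreaRect(np.c_[uu,vv].astype(np.float32)); 
    W=world(p,uu,vv,zf);r=cv2.minAreaRect(W[:,:2].astype(np.float32))
    C=W[:,:2]-W[:,:2].mean(0);e,E=np.linalg.eigh(C.T@C/len(C));ax=E[:,1]*np.sign(E[0,1])
    return k,len(uu),W.mean(0).round(4),np.round(r[0],4),np.round(r[1],4),round(r[2],2),"pca yaw",np.degrees(np.arctan2(ax[1],ax[0])).round(2),np.sqrt(12*e).round(3)
E
python3 - <<'E'
from h import *
for c in ["top","scene"]:
    p=bot.read_camera(c);print(c,dock(p,(0.478,-0.194,0.006)))
    r=bot.landmark_of(p,"dock_seat")[:1];print([x["xyz"] for x in r])
E
```

```text
top (np.int32(108), 786, array([ 0.4832, -0.1968,  0.006 ]), array([ 0.4837, -0.1968]), array([0.0714, 0.1704]), 78.05, 'pca yaw', np.float64(-12.05), array([0.071, 0.171]))
[[0.4799, -0.1932, 0.0068]]
scene (np.int32(24), 512, array([ 0.4822, -0.1979,  0.006 ]), array([ 0.4784, -0.1974]), array([0.0616, 0.1434]), 78.06, 'pca yaw', np.float64(-12.11), array([0.062, 0.143]))
[[0.4777, -0.1954, 0.0104]]
```

Request:
{"api": "send_rows", "payload": {
  "deltas": "0 0 -0.005 0; 0 -0.003 -0.014 0; 0.002 -0.01 -0.026 0; 0.007 -0.02 -0.038 0; 0.015 -0.033 -0.048 0"
}}

```text
t: 7.6
eef_pos: [0.5375, 0.2085, 0.1891]
tool_rot: [0.001, -0.192, 0.981, 0.0]
contact_force: [0.7, -0.7, -8.7]
gripper_width: 0.453
grasp_force: 81.5
```

Request:
{"api": "send_rows", "payload": {
  "deltas": "0.01 -0.015 -0.006 0; 0.02 -0.031 -0.009 0; 0.03 -0.047 -0.01 0; 0.04 -0.063 -0.01 0; 0.05 -0.079 -0.01 0"
}}

```text
t: 8.1
eef_pos: [0.5197, 0.1152, 0.1969]
tool_rot: [-0.0, -0.192, 0.981, -0.0]
contact_force: [0.0, -0.3, -7.9]
gripper_width: 0.461
grasp_force: 81.6
```

Request:
{"api": "send_rows", "payload": {
  "deltas": "0.01 -0.016 0 0; 0.019 -0.031 0 0; 0.026 -0.043 0 0; 0.03 -0.049 0 0; 0.031 -0.051 0 0"
}}

```text
t: 8.6
eef_pos: [0.5106, 0.0572, 0.1972]
tool_rot: [-0.0, -0.192, 0.981, -0.0]
contact_force: [-0.1, -0.5, -8.7]
gripper_width: 0.457
grasp_force: 81.7
```

Request:
{"api": "send_rows", "payload": {
  "deltas": "0 0 0 2; 0 0 0 5; 0 0 0 9; 0 0 0 13; 0 0 0 17"
}}

```text
t: 9.1
eef_pos: [0.5111, 0.0595, 0.1973]
tool_rot: [0.0, -0.045, 0.999, 0.0]
contact_force: [-0.2, -1.1, -8.2]
gripper_width: 0.454
grasp_force: 81.4
```

Request:
{"api": "send_rows", "payload": {
  "deltas": "0 0 0 4; 0 0 0 8; 0 0 0 12; 0 0 0 15; 0 0 0 17"
}}

```text
t: 9.6
eef_pos: [0.5111, 0.0596, 0.1972]
tool_rot: [0.0, 0.103, 0.995, 0.0]
contact_force: [-0.8, 0.0, -7.8]
gripper_width: 0.452
grasp_force: 81.4
```

Request:
{"api": "send_rows", "payload": {
  "deltas": "0 0 0 0; 0 0 0 0"
}}

```text
t: 9.8
eef_pos: [0.511, 0.0591, 0.1973]
tool_rot: [0.0, 0.102, 0.995, 0.0]
contact_force: [0.3, -0.6, -8.0]
gripper_width: 0.458
grasp_force: 81.5
```

```bash
python3 - <<'E'
from h import *
o=bot.get_obs();q=o["tool_rot"];print(o["eef_pos"],R.from_quat([q[1],q[2],q[3],q[0]]).as_matrix().round(4)[:2])
p=bot.read_camera("wrist");save(p,"w3.png")
print(pix(p,(0.48,-0.195,0.006)))
for n in ["knob","dock_seat","yellow_bin"]:
    for r in bot.landmark_of(p,n)[:2]: print(n,round(r["confidence"],2),np.round(r["xyz"],4),pix(p,r["xyz"]))
try: print(dock(p,(0.48,-0.195,0.006)))
except Exception as e: print(e)
E
```

```text
[0.51101532 0.05909099 0.19725209] [[-9.792e-01  2.027e-01  0.000e+00]
 [ 2.027e-01  9.792e-01  3.000e-04]]
[107 199]
knob 0.66 [0.4428 0.0737 0.2399] [322 129]
dock_seat 0.58 [ 0.4802 -0.1927  0.0046] [110 199]
yellow_bin 0.62 [ 0.5695 -0.0763  0.0019] [225 246]
(np.int32(2), 6836, array([ 0.4742, -0.1973,  0.006 ]), array([ 0.4844, -0.1971]), array([0.0671, 0.1669]), 78.07, 'pca yaw', np.float64(-15.2), array([0.063, 0.165]))
```

View pics/w3.png

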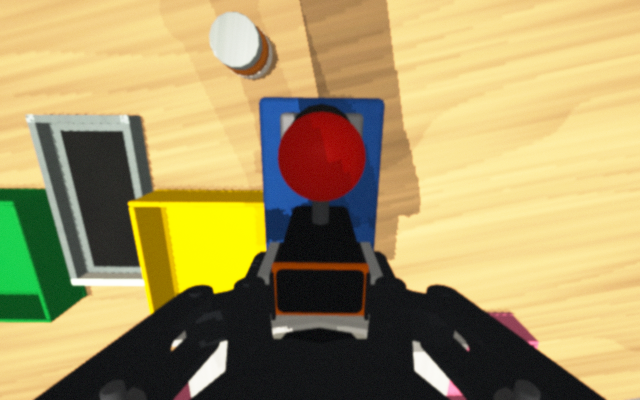

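The wrist view shows the dock at (100,200) with the white wall (bottom, 283) farthest from the robot. The black floor is centred at (0.484,-0.197) with yaw -12°. The tipper is held square, with the base's rear edge at row 98. I'll use that edge to find where the handle sits relative to the TCP.

```bash
python3 - <<'E'
from h import *
p=bot.read_camera("wrist");o=bot.get_obs();q=o["tool_rot"];Rm=R.from_quat([q[1],q[2],q[3],q[0]])
z=o["eef_pos"][2]-0.0866+0.025
im=p["img"].astype(int)
b=(im[...,2]>im[...,0]+40)&(im[...,2]>im[...,1]+20)
for v in (104,110,120,150,170,200):
    c=np.nonzero(b[v,230:420])[0]+230; W=world(p,[c.min(),c.max()+1],[v,v],z);t=Rm.inv().apply(W-o["eef_pos"]); print(v,c.min(),c.max(),t.round(4).tolist())
for u in (280,300,340,360):
    c=np.nonzero(b[60:140,u])[0]+60; W=world(p,u,c.min(),z);print("rear",c.min(),Rm.inv().apply(W-o["eef_pos"]).round(4))
E
```

```text
104 260 382 [[0.0816, -0.0393, 0.0616], [0.0817, 0.0415, 0.0616]]
110 260 382 [[0.0778, -0.0395, 0.0616], [0.078, 0.0418, 0.0616]]
120 261 382 [[0.0715, -0.0392, 0.0616], [0.0716, 0.0422, 0.0616]]
150 262 379 [[0.0517, -0.0397, 0.0616], [0.0518, 0.0414, 0.0616]]
170 263 378 [[0.0378, -0.0398, 0.0616], [0.0379, 0.0416, 0.0616]]
200 264 375 [[0.0159, -0.0403, 0.0616], [0.016, 0.0408, 0.0616]]
rear 98 [[ 0.0853 -0.026   0.0616]]
rear 99 [[ 0.0847 -0.013   0.0616]]
rear 99 [[0.0848 0.0132 0.0616]]
rear 99 [[0.0848 0.0263 0.0616]]
```

Request:
{"api": "send_rows", "payload": {
  "deltas": "0 -0.003 0 0; 0 -0.009 0 0; 0 -0.018 0 0; 0 -0.03 0 0; 0 -0.042 0 0"
}}

```text
t: 10.55
eef_pos: [0.502, 0.0157, 0.1973]
tool_rot: [-0.0, 0.103, 0.995, -0.0]
contact_force: [-0.7, -0.4, -7.7]
gripper_width: 0.454
grasp_force: 81.6
```

Request:
{"api": "send_rows", "payload": {
  "deltas": "-0.001 -0.012 0 0; -0.003 -0.024 0 0; -0.005 -0.036 0 0; -0.007 -0.048 0 0; -0.01 -0.06 0 0"
}}

```text
t: 11.05
eef_pos: [0.4998, -0.0446, 0.1973]
tool_rot: [-0.0, 0.103, 0.995, 0.0]
contact_force: [1.1, -0.1, -7.5]
gripper_width: 0.457
grasp_force: 81.6
```

Request:
{"api": "send_rows", "payload": {
  "deltas": "-0.003 -0.012 0 0; -0.006 -0.024 0 0; -0.008 -0.036 0 0; -0.01 -0.048 0 0; -0.0105 -0.06 0 0"
}}

```text
t: 11.55
eef_pos: [0.4979, -0.1054, 0.1973]
tool_rot: [0.0, 0.103, 0.995, -0.0]
contact_force: [0.6, -0.5, -9.1]
gripper_width: 0.46
grasp_force: 81.6
```

Request:
{"api": "send_rows", "payload": {
  "deltas": "0 -0.012 0 0; 0 -0.024 0 0; 0 -0.036 0 0; 0 -0.048 0 0; 0 -0.06 0 0"
}}

```text
t: 12.05
eef_pos: [0.4853, -0.1641, 0.1973]
tool_rot: [0.0, 0.103, 0.995, 0.0]
contact_force: [0.2, 0.3, -8.9]
gripper_width: 0.459
grasp_force: 81.6
```

Request:
{"api": "send_rows", "payload": {
  "deltas": "0 -0.01 0 0; 0 -0.019 0 0; 0 -0.026 0 0; 0 -0.031 0 0; 0 -0.034 0 0"
}}

```text
t: 12.55
eef_pos: [0.4785, -0.1968, 0.1973]
tool_rot: [0.0, 0.103, 0.995, 0.0]
contact_force: [0.0, 0.2, -8.9]
gripper_width: 0.457
grasp_force: 81.6
```

Request:
{"api": "send_rows", "payload": {
  "deltas": "0 0 0.005 0; 0 0 0.015 0; 0 0 0.027 0; 0 0 0.038 0; 0 0 0.045 0"
}}

```text
t: 13.05
eef_pos: [0.4778, -0.1959, 0.1505]
tool_rot: [-0.001, 0.103, 0.995, 0.0]
contact_force: [-1.0, 0.1, -8.5]
gripper_width: 0.462
grasp_force: 81.7
```

```bash
python3 - <<'E'
from h import *
p=bot.read_camera("wrist");save(p,"w4.png")
o=bot.get_obs();q=o["tool_rot"];Rm=R.from_quat([q[1],q[2],q[3],q[0]]);print(o["eef_pos"],Rm.as_matrix().round(4)[:2])
d=np.array([0.4791,-0.196,0])-o["eef_pos"];print("to go tool",Rm.inv().apply(d).round(4), "TCP target z",0.0866+0.006)
for c in ["top","scene"]:
    p=bot.read_camera(c)
    for n in ["fitting_center","handle","knob"]:
        for r in bot.landmark_of(p,n)[:1]: print(c,n,round(r["confidence"],2),np.round(r["xyz"],4))
E
```

```text
[ 0.47741103 -0.19580794  0.14990712] [[-9.789e-01  2.044e-01 -3.400e-03]
 [ 2.044e-01  9.789e-01  6.000e-04]]
to go tool [-0.0022  0.0002  0.1499] TCP target z 0.0926
top fitting_center 0.55 [ 0.5348 -0.2056  0.1764]
top handle 0.92 [ 0.4803 -0.1987  0.1628]
scene fitting_center 0.91 [ 0.5385 -0.212   0.1783]
scene handle 0.73 [ 0.4799 -0.1921  0.1686]
```

View pics/w4.png

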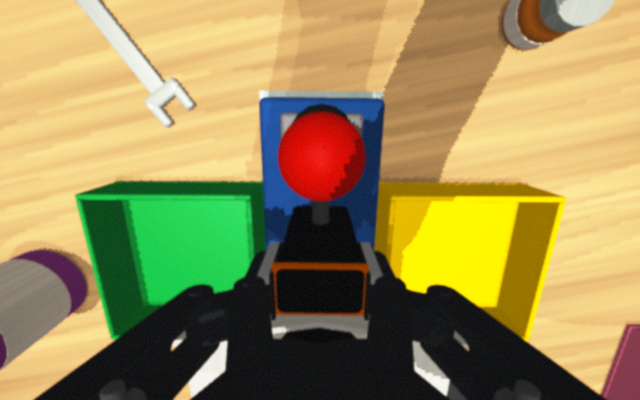

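The tipper is over the dock, centred between the bins: green's inner wall at about column 262, yellow's at 380, and the base spans 261–383. I'm descending in stages.

Request:
{"api": "send_rows", "payload": {
  "deltas": "-0.0005 0 0.005 0; -0.001 0 0.013 0; -0.001 0 0.022 0; -0.001 0 0.029 0; -0.001 0 0.033 0"
}}

```text
t: 14.0
eef_pos: [0.4789, -0.1965, 0.1181]
tool_rot: [-0.001, 0.103, 0.995, 0.0]
contact_force: [0.1, -0.2, -7.7]
gripper_width: 0.454
grasp_force: 81.7
```

Request:
{"api": "send_rows", "payload": {
  "deltas": "0 0 0 0; 0 0 0 0"
}}

```text
t: 14.2
eef_pos: [0.4796, -0.1968, 0.1193]
tool_rot: [-0.0, 0.103, 0.995, -0.0]
contact_force: [0.4, -0.0, -8.5]
gripper_width: 0.463
grasp_force: 81.7
```

```bash
python3 - <<'E'
from h import *
o=bot.get_obs();q=o["tool_rot"];Rm=R.from_quat([q[1],q[2],q[3],q[0]]);print(o["eef_pos"],o["contact_force"],Rm.as_matrix().round(4)[:2])
d=np.array([0.4791,-0.196,0.0926])-o["eef_pos"];print("to go tool",Rm.inv().apply(d).round(4))
p=bot.read_camera("wrist");save(p,"w5.png",(200,60,440,240),3)
E
```

```text
[ 0.47958012 -0.19675872  0.11925001] [ 0.41454973 -0.0402501  -8.53407728] [[-9.788e-01  2.050e-01 -1.000e-04]
 [ 2.050e-01  9.788e-01 -1.000e-04]]
to go tool [0.0006 0.0006 0.0267]
```

View pics/w5.png

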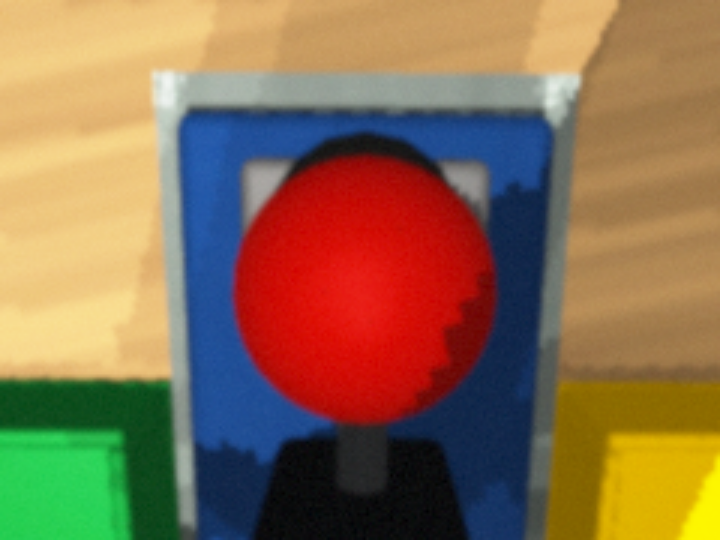

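The base is centred in the dock: margins are about 25 px both left and right. I'm lowering it the rest of the way.

Request:
{"api": "send_rows", "payload": {
  "deltas": "0.0005 0 0.004 0; 0.0005 0 0.008 0; 0.0005 0 0.012 0; 0.0005 0 0.016 0; 0.0005 0 0.019 0"
}}

```text
t: 14.75
eef_pos: [0.4789, -0.1965, 0.0998]
tool_rot: [-0.0, 0.103, 0.995, 0.0]
contact_force: [-0.1, -0.9, -7.5]
gripper_width: 0.462
grasp_force: 81.7
```

Request:
{"api": "send_rows", "payload": {
  "deltas": "0 0 0.002 0; 0 0 0.004 0; 0 0 0.006 0; 0 0 0.0075 0; 0 0 0.0075 0"
}}

```text
t: 15.25
eef_pos: [0.4791, -0.1966, 0.0928]
tool_rot: [0.0, 0.103, 0.995, -0.0]
contact_force: [-0.7, -1.0, -8.2]
gripper_width: 0.456
grasp_force: 81.7
```

Request:
{"api": "send_rows", "payload": {
  "deltas": "0 0 0.001 0; 0 0 0.001 0; 0 0 0.002 0; 0 0 0.002 0"
}}

```text
t: 15.65
eef_pos: [0.4791, -0.1965, 0.0925]
tool_rot: [0.0, 0.103, 0.995, 0.001]
contact_force: [-8.0, 4.7, 17.9]
gripper_width: 0.456
grasp_force: 84.7
```

Contact came at z = 0.0925 against 0.0926 expected, so it's seated. I'll ease off and release gently.

Request:
{"api": "send_rows", "payload": {
  "deltas": "0 0 -0.001 0; 0 0 -0.0015 0; 0 0 -0.0015 0",
  "force": 20
}}

```text
t: 15.95
eef_pos: [0.4791, -0.1965, 0.0926]
tool_rot: [0.0, 0.103, 0.995, 0.0]
contact_force: [-3.9, 1.6, 3.6]
gripper_width: 0.458
grasp_force: 83.1
```

Request:
{"api": "send_rows", "payload": {
  "deltas": "0 0 0 0; 0 0 0 0; 0 0 0 0",
  "claw": 0.55
}}

```text
t: 16.25
eef_pos: [0.4799, -0.1969, 0.0925]
tool_rot: [0.001, 0.103, 0.995, -0.0]
contact_force: [-0.6, -1.0, -0.9]
gripper_width: 0.549
grasp_force: 0.0
```

Request:
{"api": "send_rows", "payload": {
  "deltas": "0 0 0 0; 0 0 0 0; 0 0 0 0",
  "claw": 0.85
}}

```text
t: 16.55
eef_pos: [0.4792, -0.1966, 0.0923]
tool_rot: [0.0, 0.103, 0.995, -0.0]
contact_force: [-0.0, 0.5, -0.4]
gripper_width: 0.846
grasp_force: 0.0
```

Request:
{"api": "send_rows", "payload": {
  "deltas": "0 0 -0.015 0; 0 0 -0.04 0; 0 0 -0.07 0; 0 0 -0.105 0; 0 0 -0.14 0"
}}

```text
t: 17.05
eef_pos: [0.4786, -0.1966, 0.2334]
tool_rot: [-0.0, 0.103, 0.995, -0.0]
contact_force: [0.9, 0.7, -0.1]
gripper_width: 0.853
grasp_force: 0.0
```

```bash
python3 - <<'E'
from h import *
o=bot.get_obs();q=o["tool_rot"];Rm=R.from_quat([q[1],q[2],q[3],q[0]]);print(o["eef_pos"],o["q"].round(3),Rm.as_matrix().round(4)[:2])
p=bot.read_camera("wrist");save(p,"w6.png")
for c in ["wrist","top","scene"]:
    if c!="wrist": p=bot.read_camera(c)
    for n in ["knob","handle","fitting_center"]:
        for r in bot.landmark_of(p,n)[:1]: print(c,n,round(r["confidence"],2),np.round(r["xyz"],4),pix(p,r["xyz"]))
E
```

```text
[ 0.47864985 -0.19655265  0.23344997] [-0.156  0.237  0.502  1.961 -0.137  0.976  1.775] [[-9.787e-01  2.051e-01 -6.000e-04]
 [ 2.051e-01  9.787e-01  0.000e+00]]
wrist knob 0.57 [ 0.4148 -0.1843  0.1375] [318 128]
wrist handle 0.79 [ 0.4807 -0.1959  0.107 ] [321 199]
wrist fitting_center 0.78 [ 0.5374 -0.2095  0.1168] [319 259]
top handle 0.67 [ 0.4761 -0.2006  0.1034] [377 209]
top fitting_center 0.56 [ 0.536 -0.207  0.118] [379 192]
scene knob 0.57 [ 0.4182 -0.1826  0.1363] [253 180]
scene handle 0.68 [ 0.4792 -0.1939  0.1102] [249 197]
scene fitting_center 0.82 [ 0.5381 -0.2086  0.1211] [243 205]
```

View pics/w6.png

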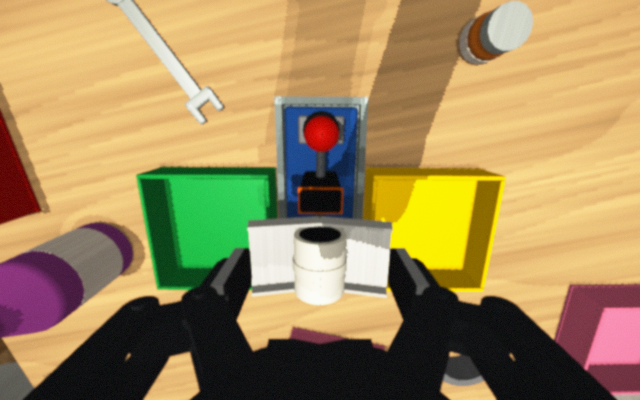

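The tipper is seated and released: dock rim even around the base, knob at (321,132), coupling at (320,262) still on the tray. The yellow bin (435,230) is on own +y, which is tool +y. I'll move over the knob, cage it loosely with partly closed jaws, then push it sideways.

Request:
{"api": "send_rows", "payload": {
  "deltas": "0.02 0 0 0; 0.045 0 0 0; 0.06 0.0005 0 0; 0.06 0.0005 0 0",
  "claw": 0.85
}}

```text
t: 18.05
eef_pos: [0.4185, -0.1835, 0.2319]
tool_rot: [-0.001, 0.103, 0.995, 0.001]
contact_force: [0.4, 0.6, 0.4]
gripper_width: 0.846
grasp_force: 0.0
```

Request:
{"api": "send_rows", "payload": {
  "deltas": "0 0 0.03 0; 0 0 0.06 0; 0 0 0.085 0; 0 0 0.1 0; 0 0 0.11 0"
}}

```text
t: 18.55
eef_pos: [0.4206, -0.1838, 0.1209]
tool_rot: [-0.001, 0.103, 0.995, -0.0]
contact_force: [0.4, -0.1, -0.6]
gripper_width: 0.851
grasp_force: 0.0
```

Request:
{"api": "send_rows", "payload": {
  "deltas": "0 0 0 0; 0 0 0 0; 0 0 0 0; 0 0 0 0; 0 0 0 0",
  "claw": 0.42,
  "force": 20
}}

```text
t: 19.05
eef_pos: [0.4208, -0.1838, 0.1228]
tool_rot: [0.001, 0.103, 0.995, 0.0]
contact_force: [-0.1, -0.7, -0.0]
gripper_width: 0.418
grasp_force: 0.0
```

```bash
python3 - <<'E'
from h import *
o=bot.get_obs();print(o["eef_pos"],o["contact_force"],o["gripper_width"])
p=bot.read_camera("wrist");save(p,"w7.png")
for c in ["wrist","scene"]:
    if c!="wrist": p=bot.read_camera(c)
    for n in ["knob","fitting_center"]:
        for r in bot.landmark_of(p,n)[:1]: print(c,n,round(r["confidence"],2),np.round(r["xyz"],4),pix(p,r["xyz"]))
E
```

```text
[ 0.42084429 -0.18381549  0.12284296] [-0.090328  -0.7177815 -0.0405208] 0.41841798094958454
wrist knob 0.77 [ 0.4127 -0.1799  0.1331] [324 255]
scene knob 0.6 [ 0.418  -0.1817  0.1328] [254 181]
```

View pics/w7.png

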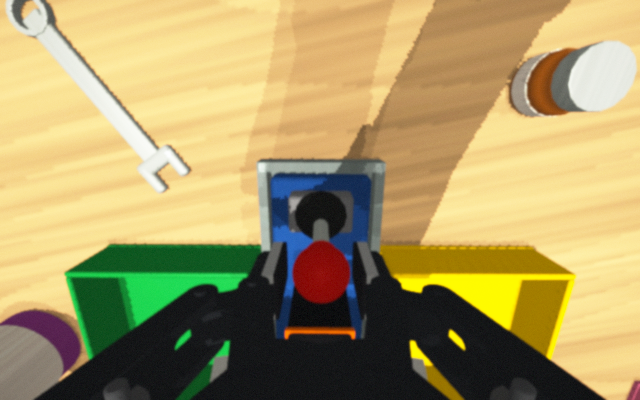

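The knob (321,272) stands between the pads (about 277 and 363), untouched. I'm pushing it to +y, the yellow side.

Request:
{"api": "send_rows", "payload": {
  "deltas": "0 0.004 0 0; 0 0.009 0 0; 0 0.014 0.001 0; 0 0.018 0.001 0; 0 0.022 0.002 0"
}}

```text
t: 19.85
eef_pos: [0.4251, -0.1619, 0.1203]
tool_rot: [0.0, 0.103, 0.995, -0.0]
contact_force: [-0.6, -0.5, 0.6]
gripper_width: 0.419
grasp_force: 0.4
```

Request:
{"api": "send_rows", "payload": {
  "deltas": "0 0.004 0.001 0; 0 0.007 0.001 0; 0 0.01 0.002 0; 0 0.011 0.002 0; 0 0.011 0.002 0"
}}

```text
t: 20.35
eef_pos: [0.4271, -0.1514, 0.1182]
tool_rot: [-0.0, 0.103, 0.995, -0.0]
contact_force: [-0.5, -1.4, -0.8]
gripper_width: 0.42
grasp_force: 0.8
```

```bash
python3 - <<'E'
from h import *
o=bot.get_obs();print(o["eef_pos"],o["contact_force"])
for c in ["wrist","scene","top"]:
    p=bot.read_camera(c)
    if c=="wrist": save(p,"w8.png",(160,120,480,400),2)
    for n in ["knob","fitting_center"]:
        for r in bot.landmark_of(p,n)[:1]:
            d=np.array(r["xyz"])-[0.4204,-0.1838,0.136];print(c,n,round(r["confidence"],2),np.round(r["xyz"],4),"own y",(d@[0.208,0.978,0]).round(4))
E
```

```text
[ 0.42712705 -0.15143334  0.11822848] [-0.51164837 -1.3776489  -0.75004151]
wrist knob 0.72 [ 0.4219 -0.1536  0.1298] own y 0.0298
wrist fitting_center 0.82 [ 0.5638 -0.0918  0.0631] own y 0.1198
scene knob 0.68 [ 0.4259 -0.1576  0.1293] own y 0.0268
scene fitting_center 0.62 [ 0.5799 -0.0361  0.0334] own y 0.1776
top fitting_center 0.71 [ 0.5754 -0.0321  0.0334] own y 0.1806
```

View pics/w8.png

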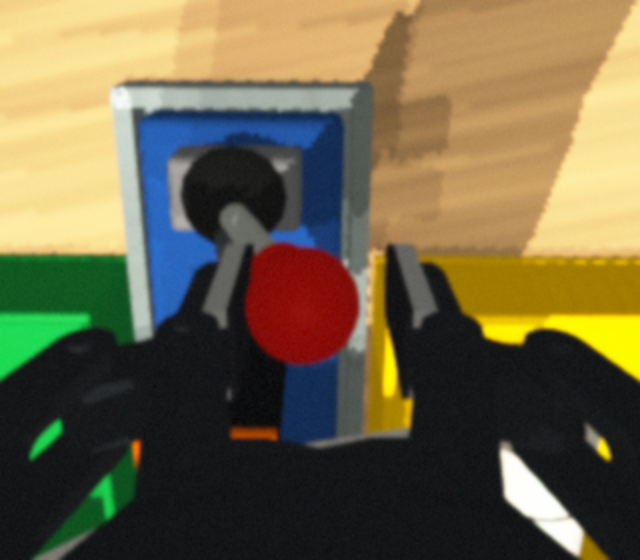

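The stick is tilted about 0.4 rad: the knob at (302,302) is pressed by the left pad, and the coupling has landed in the yellow bin (z 0.033). I'll hold for over 2 s.

Request:
{"api": "send_rows", "payload": {
  "deltas": "0 0.001 0 0; 0 0.001 0 0; 0 0.001 0 0; 0 0.001 0 0; 0 0.001 0 0"
}}

```text
t: 21.3
eef_pos: [0.4274, -0.1505, 0.1183]
tool_rot: [-0.0, 0.103, 0.995, -0.0]
contact_force: [-0.9, -2.0, -0.5]
gripper_width: 0.418
grasp_force: 0.9
```

Request:
{"api": "send_rows", "payload": {
  "deltas": "0 0 0 0; 0 0 0 0; 0 0 0 0; 0 0 0 0; 0 0 0 0"
}}

```text
t: 21.8
eef_pos: [0.4274, -0.1505, 0.1183]
tool_rot: [-0.0, 0.103, 0.995, 0.0]
contact_force: [0.1, -2.1, -1.1]
gripper_width: 0.423
grasp_force: 0.9
```

Request:
{"api": "send_rows", "payload": {
  "deltas": "0 0 0 0; 0 0 0 0; 0 0 0 0; 0 0 0 0; 0 0 0 0"
}}

```text
t: 22.3
eef_pos: [0.4274, -0.1505, 0.1183]
tool_rot: [-0.0, 0.103, 0.995, 0.0]
contact_force: [-0.5, -2.3, -1.7]
gripper_width: 0.416
grasp_force: 0.9
```

Request:
{"api": "send_rows", "payload": {
  "deltas": "0 0 0 0; 0 0 0 0; 0 0 0 0; 0 0 0 0; 0 0 0 0"
}}

```text
t: 22.8
eef_pos: [0.4274, -0.1505, 0.1183]
tool_rot: [-0.0, 0.103, 0.995, 0.0]
contact_force: [-1.0, -2.3, -1.5]
gripper_width: 0.418
grasp_force: 0.9
```

Request:
{"api": "send_rows", "payload": {
  "deltas": "0 0 0 0; 0 0 0 0; 0 0 0 0; 0 0 0 0; 0 0 0 0"
}}

```text
t: 23.3
eef_pos: [0.4274, -0.1505, 0.1183]
tool_rot: [0.0, 0.103, 0.995, 0.0]
contact_force: [-0.1, -1.8, -1.8]
gripper_width: 0.42
grasp_force: 0.9
```

Request:
{"api": "send_rows", "payload": {
  "deltas": "0 -0.005 0 0; 0 -0.01 0 0; 0 -0.016 -0.001 0; 0 -0.022 -0.003 0; 0 -0.027 -0.004 0"
}}

```text
t: 23.8
eef_pos: [0.4218, -0.1775, 0.1225]
tool_rot: [0.0, 0.103, 0.995, 0.0]
contact_force: [0.1, 0.7, 0.3]
gripper_width: 0.416
grasp_force: 0.0
```

Request:
{"api": "send_rows", "payload": {
  "deltas": "0 -0.004 -0.001 0; 0 -0.007 -0.001 0; 0 -0.007 -0.001 0; 0 -0.007 -0.001 0; 0 -0.007 -0.001 0"
}}

```text
t: 24.3
eef_pos: [0.4205, -0.1835, 0.1232]
tool_rot: [-0.0, 0.103, 0.995, 0.0]
contact_force: [-0.3, 0.2, -0.0]
gripper_width: 0.424
grasp_force: 0.0
```

Request:
{"api": "send_rows", "payload": {
  "deltas": "0 0 0 0; 0 0 0 0; 0 0 0 0; 0 0 0 0; 0 0 0 0",
  "claw": 0.8
}}

```text
t: 24.8
eef_pos: [0.4204, -0.1837, 0.1233]
tool_rot: [-0.0, 0.103, 0.995, 0.0]
contact_force: [-0.5, 0.1, 0.5]
gripper_width: 0.8
grasp_force: 0.0
```

Request:
{"api": "send_rows", "payload": {
  "deltas": "0 0 -0.01 0; 0 0 -0.03 0; 0 0 -0.06 0; 0 0 -0.1 0; 0 0 -0.14 0"
}}

```text
t: 25.3
eef_pos: [0.4198, -0.184, 0.2652]
tool_rot: [-0.0, 0.103, 0.995, -0.0]
contact_force: [1.4, 0.5, 0.1]
gripper_width: 0.798
grasp_force: 0.0
```

```bash
python3 - <<'E'
from h import *
o=bot.get_obs();print(o["t"],o["eef_pos"],o["contact_force"])
for c in ["wrist","scene","top"]:
    p=bot.read_camera(c)
    if c=="wrist": save(p,"w9.png")
    for n in ["knob","handle","fitting_center"]:
        for r in bot.landmark_of(p,n)[:1]:
            d=np.array(r["xyz"])-[0.4204,-0.1838,0.136];print(c,n,round(r["confidence"],2),np.round(r["xyz"],4),"own y",(d@[0.208,0.978,0]).round(4))
E
```

```text
25.3 [ 0.4198095  -0.18397705  0.26521493] [1.39454616 0.48922124 0.09818601]
wrist knob 0.81 [ 0.4138 -0.182   0.1343] own y 0.0004
wrist handle 0.86 [ 0.4784 -0.1957  0.1099] own y 0.0004
wrist fitting_center 0.94 [ 0.5754 -0.0366  0.0311] own y 0.1762
scene knob 0.44 [ 0.5727 -0.055   0.0125] own y 0.1576
scene handle 0.76 [ 0.4769 -0.1948  0.108 ] own y 0.001
scene fitting_center 0.87 [ 0.5769 -0.0362  0.0323] own y 0.1769
top handle 0.7 [ 0.4819 -0.1965  0.1058] own y 0.0004
top fitting_center 0.67 [ 0.4813 -0.1946  0.0082] own y 0.0021
```

View pics/w9.png

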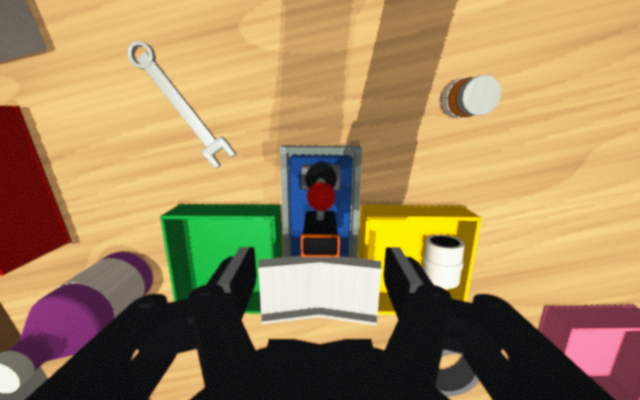

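The view shows the coupling lying in the yellow bin (443,260), the tray empty and level, the stick centred (320,195) and the tipper seated in the dock, with the robot clear of everything.

```bash
python3 -c "
from station import bot
print(bot.hand_in())"
```

```text
the job is handed in; nothing more can be done
None
```

I docked the tipper, held the stick over towards the yellow bin for more than 2 s so the coupling rolled into it, let the stick re-centre with the tipper still seated, and handed the job in at about 25 s.

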